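# Load an idli stand and set it in its steamer

## Task

Get the idli steamer ready: lower every idli plate right way up over the rod of the stand, one on top of the other, each fully down and level. Then lift the loaded stand and set it upright and centred on the brass trivet in the bottom of the pot, and finally close the pot with its lid. Set the plates, the stand and the lid down rather than drop them, and leave the blue mug, the tumbler and the tin where they are.

Things in the scene. Friction and masses are not known exactly. Their poses are not given: they have to be found in the camera images.
- plate1_center (a point): idli plate, one of 2-3 alike (None if absent): aluminium disc 130 mm across, 110 g, rim top 21 mm above its underside, three shallow moulds, one black upright ear on the rim to lift it by. Hub tube on its axis, 22 mm wide, 30 mm tall (0 to 30 mm above the underside), 13 mm bore right through. Point: on the axis, 11 mm above the underside; z up, x towards the ear.
- plate1_ear (a point): centre of that plate's black ear: an upright tab 22 mm long (radially, 66 to 88 mm from the plate's axis), 9 mm thick across that, 22 mm tall (6 to 28 mm above the plate's underside). 77 mm from the axis, 17 mm above the underside. x points straight out from the plate. Pinch it from above across its 9 mm.
- plate2_center (a point): idli plate, one of 2-3 alike (None if absent): aluminium disc 130 mm across, 110 g, rim top 21 mm above its underside, three shallow moulds, one black upright ear on the rim to lift it by. Hub tube on its axis, 22 mm wide, 30 mm tall (0 to 30 mm above the underside), 13 mm bore right through. Point: on the axis, 11 mm above the underside; z up, x towards the ear.
- plate2_ear (a point): centre of that plate's black ear: an upright tab 22 mm long (radially, 66 to 88 mm from the plate's axis), 9 mm thick across that, 22 mm tall (6 to 28 mm above the plate's underside). 77 mm from the axis, 17 mm above the underside. x points straight out from the plate. Pinch it from above across its 9 mm.
- plate3_center (a point): idli plate, one of 2-3 alike (None if absent): aluminium disc 130 mm across, 110 g, rim top 21 mm above its underside, three shallow moulds, one black upright ear on the rim to lift it by. Hub tube on its axis, 22 mm wide, 30 mm tall (0 to 30 mm above the underside), 13 mm bore right through. Point: on the axis, 11 mm above the underside; z up, x towards the ear.
- plate3_ear (a point): centre of that plate's black ear: an upright tab 22 mm long (radially, 66 to 88 mm from the plate's axis), 9 mm thick across that, 22 mm tall (6 to 28 mm above the plate's underside). 77 mm from the axis, 17 mm above the underside. x points straight out from the plate. Pinch it from above across its 9 mm.
- stand_foot (a point): loose idli stand, 420 g: steel foot disc 110 mm across, 8 mm thick, with an upright brass rod 9 mm across at its centre. Point: centre of the foot's underside; z up the rod. Plates rest on the foot, then on each other's hubs: their points come 19, 49 and 79 mm above this one. Three plates fill the rod to 98 mm up, leaving 28 mm bare to grip.
- rod_tip (a point): the top end of the stand's rod, on its axis, 126 mm above the foot's underside; the last 6 mm taper from 9 to 4 mm across
- trivet_top (a point): brass trivet fixed inside the pot: a ring 94 mm across, 6 mm wide, 18 mm above the table. This point is the ring's centre at its top, where the stand's foot must rest.
- pot_rim (a point): open round aluminium pot standing on the table (it does not move), 210 mm outside, 202 mm inside, rim 155 mm above the table, two loop handles on opposite sides (to 134 mm from the axis, 122 mm high). This point is the centre of the mouth at rim height; the trivet is 137 mm below it.
- lid_knob (a point): loose lid, 260 g: steel flange 220 mm across, 3 mm thick, over a sunk middle 186 mm across that drops 6 mm into the pot; black knob 30 mm across, 28 mm tall. Point: middle of the knob, 26 mm above the lid's lowest face, 17 mm above the flange's top; with the lid on the pot it is 20 mm above the rim. z up.
- mug: bystander: blue plastic mug, 72 mm across, 85 mm tall, origin at the centre of its underside
- tumbler: bystander: steel tumbler, 68 mm across at the top, 100 mm tall, origin at the centre of its underside
- tin: bystander: round storage tin, 93 mm across, 97 mm tall, origin at the centre of its underside
Mind the look-alikes: they are no part of the job. What is shaped like the part that bears plate3_center but red is not meant.

How it is judged (in metres and radians):
On the way, in this order (a step that is already met when the one before it is completed fails the run):
1. every plate is fully down on the stand's rod, level and let go (horizontal distance between each of plate1_center, plate2_center, plate3_center and stand_foot below 0.005 m and angle between each of plate1_center, plate2_center, plate3_center's own z axis and vertical below 0.06 rad and z of plate1_center in the frame of stand_foot between 0.016 and 0.083 m and (z of plate1_center in the frame of stand_foot between 0.016 and 0.022 m or z of plate1_center in the frame of plate2_center between 0.027 and 0.033 m or z of plate1_center in the frame of plate3_center between 0.027 and 0.033 m) and z of plate2_center in the frame of stand_foot between 0.016 and 0.083 m and (z of plate2_center in the frame of stand_foot between 0.016 and 0.022 m or z of plate2_center in the frame of plate1_center between 0.027 and 0.033 m or z of plate2_center in the frame of plate3_center between 0.027 and 0.033 m) and z of plate3_center in the frame of stand_foot between 0.016 and 0.083 m and (z of plate3_center in the frame of stand_foot between 0.016 and 0.022 m or z of plate3_center in the frame of plate1_center between 0.027 and 0.033 m or z of plate3_center in the frame of plate2_center between 0.027 and 0.033 m) and contact force between the fingers and plate1 below 0.2 N and contact force between the fingers and plate2 below 0.2 N and contact force between the fingers and plate3 below 0.2 N and contact force between the fingers and stand below 0.2 N), for 0.3 s.
2. the loaded stand stands upright on the trivet in the pot, let go (all of step 1 and horizontal distance between stand_foot and trivet_top below 0.012 m and z of stand_foot in the frame of trivet_top between -0.003 and 0.003 m and angle between stand_foot's own z axis and vertical below 0.05 rad), for 0.3 s.
At the end, for the whole second after the job is handed in: plates level (3.4 deg), fully down on the foot or the hub below (3 mm) and on the rod axis (5 mm); stand foot on the trivet (12 mm off centre, 3 mm in height), upright (2.9 deg); lid on the pot rim (10 mm off centre, 3 mm in height, 2.3 deg) (horizontal distance between each of plate1_center, plate2_center, plate3_center and stand_foot below 0.005 m and angle between each of plate1_center, plate2_center, plate3_center's own z axis and vertical below 0.06 rad and z of plate1_center in the frame of stand_foot between 0.016 and 0.083 m and (z of plate1_center in the frame of stand_foot between 0.016 and 0.022 m or z of plate1_center in the frame of plate2_center between 0.027 and 0.033 m or z of plate1_center in the frame of plate3_center between 0.027 and 0.033 m) and z of plate2_center in the frame of stand_foot between 0.016 and 0.083 m and (z of plate2_center in the frame of stand_foot between 0.016 and 0.022 m or z of plate2_center in the frame of plate1_center between 0.027 and 0.033 m or z of plate2_center in the frame of plate3_center between 0.027 and 0.033 m) and z of plate3_center in the frame of stand_foot between 0.016 and 0.083 m and (z of plate3_center in the frame of stand_foot between 0.016 and 0.022 m or z of plate3_center in the frame of plate1_center between 0.027 and 0.033 m or z of plate3_center in the frame of plate2_center between 0.027 and 0.033 m) and horizontal distance between stand_foot and trivet_top below 0.012 m and z of stand_foot in the frame of trivet_top between -0.003 and 0.003 m and angle between stand_foot's own z axis and vertical below 0.05 rad and horizontal distance between lid_knob and pot_rim below 0.01 m and z of lid_knob in the frame of pot_rim between 0.017 and 0.023 m and angle between lid_knob's own z axis and vertical below 0.04 rad); the robot touches nothing.
It fails at once if the mug, the tumbler or the tin is moved more than 40 mm or tipped over (distance of any of mug, tumbler, tin from where it was at the start of the episode above 0.04 m or angle between any of mug, tumbler, tin's own z axis and vertical above 0.5 rad).
It fails at once if a plate is let fall freely down most of the rod (passes 1 m/s on it) ((horizontal distance between plate1_center and stand_foot below 0.012 m and z of plate1_center in the frame of stand_foot below 0.12 m and linear speed of plate1 above 1 m/s) or (horizontal distance between plate2_center and stand_foot below 0.012 m and z of plate2_center in the frame of stand_foot below 0.12 m and linear speed of plate2 above 1 m/s) or (horizontal distance between plate3_center and stand_foot below 0.012 m and z of plate3_center in the frame of stand_foot below 0.12 m and linear speed of plate3 above 1 m/s)).
It fails at once if the stand is dropped into the pot (passes 0.6 m/s just above the trivet) (horizontal distance between stand_foot and trivet_top below 0.05 m and z of stand_foot in the frame of trivet_top between 0.002 and 0.06 m and linear speed of stand above 0.6 m/s).
It fails at once if the lid is dropped on the pot (passes 0.6 m/s just above the rim) (horizontal distance between lid_knob and pot_rim below 0.05 m and z of lid_knob in the frame of pot_rim between 0.023 and 0.08 m and linear speed of lid above 0.6 m/s).
Of plate1, plate2, plate3 only 2 to 3 are there at a start; the rules pass over those that are not, and their reading is None.
At some moment in a run one of plate1, plate2, plate3, lid may be knocked a few centimetres aside while the robot is not near it.
It also fails if it takes over 210 s, if anything falls off the work surface, if the arm or the gripper's body presses on something with over 40 N, if the wrist force passes 120 N, or if a joint passes its speed limit or range.

## Robot

A 6-joint arm with a two-finger parallel gripper is mounted at the origin on the work surface. World frame = base frame: x ahead of the robot, y to its left, z up, the work surface at z = 0. Lengths are in mm, angles in rad, forces in N, time in s.
With the tool pointing down it reaches from about 400 to 925 mm from the base axis. Payload 12.5 kg.
Tool frame: the origin (TCP) lies between the finger pads; the fingertips stand 25 mm ahead of it and the grasp point (between the pads) lies 6 mm ahead of it; z points along the fingers, y is the line along which they close (so a half turn about z gives the same grasp; the last joint's range is limited). The gripper opens to 95 mm and grips with 3 to 60 N. Pads are 20 mm wide; open, the fingers measure 119 mm over their backs; the gripper's body (75 mm by 180 mm) begins 59 mm behind the grasp point.
Start: joints at [-1.253, 0.491, 1.559, -0, 1.092, -0.106], TCP at [257.04, -569.714, 239.661] pointing down, gripper open.
Joint ranges: [-3.1, 3.1], [-0.84, 2.19], [0.05, 2.79], [-1.13, 4.28], [0.06, 2.93], [-2.69, 2.69]. Speed limits (rad/s): [2.22, 2.22, 2.79, 3.14, 3.14, 3.14].

## Interface

Orientations are given as [roll, pitch, yaw] about the fixed x, y, z axes, in that order (R = Rz(yaw) Ry(pitch) Rx(roll)).
In Python, from cell import state, read_camera, job_done, cut_out gives the robot as it stands. The module is installed in compiled form; this text tells all that it offers.
- The arm moves only by the tool jog_arm, never from a script. Its argument "motion" is a list of rows, each a list of 2 entries, a list of its own where there are three numbers: the shift along the tool's x, y, z in mm, then the turn about the tool's z in rad. A call has 1 to 5 rows; each row is the pose to reach, as a shift and turn from the pose commanded when the call began, along the tool's axes at that moment; what a row does not reach only later rows make up. A row lasts 1/10 s, in which the tool goes at most 50 mm and 8.59 degrees, less where a joint would pass 70% of its speed; a pose out of reach is approached as far as the arm can. A call with a gripper value outside its range is refused whole. "grip" is the closure, from 0 (fully open) to 1 (shut), set as the call begins (left out, the last holds). The fingers move at their own pace and stop on an object; the grip force is fixed at half the most. Time passes only in rows, so rows that repeat a pose let the fingers close. It gives the time, the measured TCP pose, the force, the opening and the grip force at its end, in the units of the state.
- state(): the state, without advancing time (a new reading comes with each control period).
- read_camera(name): name is "side" or "top"; returns a dict with "img" (480x640x3 uint8, blue, green, red), "vertical_fov" (degrees; the focal length in pixels is half the picture's height over the tangent of half this angle, whatever the lens; pixels are square), "cx", "cy" (the principal point, pixels), "k1" (the pictures are not rectified: a ray, as slopes to the right and down, at radius r is drawn at 1 + k1 r^2 times it, then the intrinsics apply), "extrinsics" (4x4, takes a point from camera to world coordinates). Camera axes: x right, y up, looking along -z (the intrinsics and any distortion apply to the point x, -y, -z); pixel columns grow to the right and rows downward; lengths in mm; the calibration is good to about 2 mm. A picture is of the moment at which its call begins. There is no depth.
- job_done(): hands the job in; it is judged then, once.
Trained networks look in a picture, given as the dict that the camera call returned (one of the last four; its "shot" number tells which), for a name from the list of things; names that differ only in an ending like _2 or _b are one class to them, and where a whole thing is asked for, a point or a joint stands for the part that bears it (a point fixed in the world has none). Each returns a list of dicts, best first, with "p" (0 to 1); they miss things now and then, are a little off and sometimes report something else, mostly with a low value. They report only what shows in the picture. A call takes as long as a camera call. They do not tell look-alikes from the thing itself.
- cut_out(name, picture): "region" (480x640 bool, what is visible of it) and "box" ([left, top, right, bottom] in pixels, round what is visible of it).
The state is a dict: "t": time; "joints": joint angles; "qvel": joint speeds; "tau": joint torques, N m; "eef_pos": TCP position; "tcp_rot": TCP orientation; "ft_force": force on the tool from outside, world axes, zero at the start; "moment": the same for the moment, N m; "opening": opening from 0.0 (shut) to 1.0 (fully open); "grip_force": force on a finger pad.
Only numpy, scipy, OpenCV 4.12 (cv2) and the standard library are available. Lean on these libraries where they do the work, as an engineer would, in place of code of your own. Each camera call takes 0.05 s, during which the arm holds its last target. There are 200 camera calls.

## Working session

There is one attempt and no reset: what is moved stays moved. The work goes in short steps, Python scripts to look and compute and a tool call to move; the robot and the scene stay as the last step left them, time stands still between calls to the robot, and variables do not carry over. Pictures are saved under pics/ and viewed, at most 16 in all, crops included, and the job is handed in when it is done.

Besides the shell and the picture viewer there is one more tool, called in YAML: its name, and indented under it one key for each argument. jog_arm: Moves the arm, as the interface text tells. Its arguments: {"type":"object","properties":{"motion":{"type":"array"},"grip":{"type":"number"}},"required":["motion"]}

```bash
mkdir -p pics; cat > h.py <<'E'
import numpy as np, cv2
from cell import state, read_camera, job_done, cut_out
def intr(c):
    f=240/np.tan(np.radians(c["vertical_fov"])/2); return f
def ray(c,u,v):
    f=intr(c); x=(u-c["cx"])/f; y=(v-c["cy"])/f
    rd=np.hypot(x,y); r=rd
    for _ in range(30): r=rd/(1+c["k1"]*r*r)
    s=r/rd if rd>0 else 1
    E=np.array(c["extrinsics"]); d=E[:3,:3]@np.array([x*s,-y*s,-1]); return E[:3,3],d
def atz(c,u,v,z):
    o,d=ray(c,u,v); return (o+d*(z-o[2])/d[2]).round(1)
def proj(c,p):
    E=np.array(c["extrinsics"]); q=E[:3,:3].T@(np.array(p,float)-E[:3,3]); x,y=q[0]/-q[2],-q[1]/-q[2]
    k=1+c["k1"]*(x*x+y*y); f=intr(c); return np.array([c["cx"]+f*x*k,c["cy"]+f*y*k])
def tri(c1,p1,c2,p2):
    o1,d1=ray(c1,*p1);o2,d2=ray(c2,*p2);A=np.stack([d1,-d2],1);s=np.linalg.lstsq(A,o2-o1,rcond=None)[0]
    a,b=o1+s[0]*d1,o2+s[1]*d2; return ((a+b)/2).round(1),round(float(np.linalg.norm(a-b)),1)
def cen(r): 
    ys,xs=np.nonzero(r); return xs.mean(),ys.mean()
E
cat > a.py <<'E'
from h import *
print({k:(np.round(v,3)) for k,v in state().items()})
for n in ["top","side"]:
    c=read_camera(n); cv2.imwrite(f"pics/{n}0.png",c["img"])
    print(n,intr(c),c["k1"],np.round(c["extrinsics"],2).tolist())
    for nm in ["plate1_center","plate1_ear","stand_foot","rod_tip","pot_rim","trivet_top","lid_knob","mug","tumbler","tin"]:
        try:
            for d in cut_out(nm,c): print(nm,round(d["p"],2),d["box"],np.round(cen(d["region"]),1), d["region"].sum())
        except Exception as e: print(nm,e)
E
python3 a.py
```

```text
{'t': np.float64(0.0), 'joints': array([-1.253,  0.492,  1.559,  0.   ,  1.092, -0.106]), 'qvel': array([-0.   ,  0.001, -0.001, -0.001,  0.002, -0.001]), 'tau': array([-2.0000e-03, -6.1265e+01, -2.5819e+01,  6.9000e-02,  4.8000e-02,
       -0.0000e+00]), 'eef_pos': array([ 256.969, -569.504,  239.046]), 'tcp_rot': array([-3.14 , -0.   ,  0.424]), 'ft_force': array([ 0.071, -0.593,  0.428]), 'moment': array([0.024, 0.004, 0.   ]), 'grip_force': np.float64(0.0), 'opening': np.float64(0.999)}
top 588.6129023526415 0.05784924163223258 [[0.02, 0.99, -0.1, 440.81], [-1.0, 0.02, -0.01, -4.67], [-0.01, 0.1, 0.99, 1442.56], [0.0, 0.0, 0.0, 1.0]]
plate1_ear 0.51 [183.8, 250.0, 247.1, 301.8] [219.6 273.6] 2388
stand_foot 0.9 [292.1, 185.2, 337.2, 227.0] [313.  205.5] 1563
rod_tip 0.75 [289.5, 187.1, 335.4, 230.5] [313.  205.8] 1621
pot_rim 0.57 [343.2, 161.0, 447.1, 274.1] [391.8 217.4] 7933
trivet_top 0.74 [343.4, 160.3, 439.5, 273.8] [392.  217.5] 8028
lid_knob 0.68 [451.2, 239.9, 543.5, 331.9] [498.5 284.6] 6732
mug 0.79 [100.2, 233.5, 141.8, 279.4] [121.2 250.1] 1246
mug 0.57 [197.0, 174.3
[... 206 characters left out ...]
67
side 438.93482092359716 -0.09049648641795266 [[-0.97, 0.16, -0.17, 394.5], [-0.23, -0.63, 0.74, 838.25], [0.01, 0.76, 0.65, 847.87], [0.0, 0.0, 0.0, 1.0]]
stand_foot 0.59 [282.4, 231.9, 325.9, 285.4] [303.  264.2] 1085
rod_tip 0.69 [281.6, 233.0, 321.6, 281.9] [303. 264.] 969
pot_rim 0.88 [289.8, 164.7, 374.5, 252.2] [332.1 207.3] 5636
pot_rim 0.72 [281.0, 235.3, 326.0, 282.4] [303.1 264.2] 1003
trivet_top 0.88 [294.0, 165.6, 376.0, 252.5] [332.1 207.3] 5613
lid_knob 0.98 [361.5, 165.9, 420.9, 205.2] [391.8 185.3] 1598
mug 0.65 [277.6, 389.8, 330.8, 447.9] [300.8 419.6] 1970
tumbler 0.56 [214.0, 246.0, 239.7, 292.1] [225.9 268.8] 923
tin 0.68 [312.6, 153.4, 341.6, 165.9] [325.4 160.3] 305
```

View pics/top0.png

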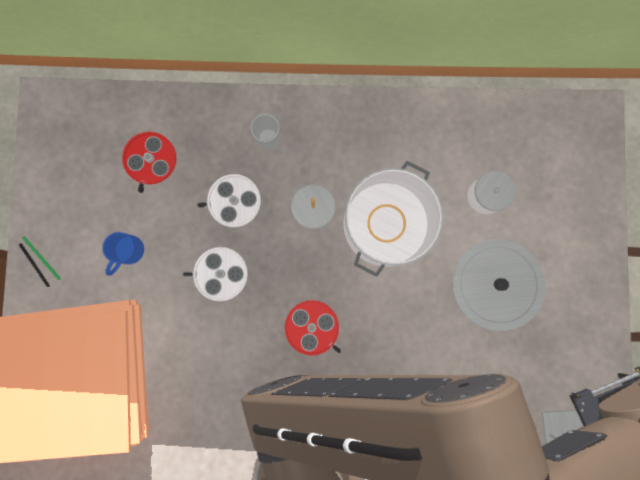

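View pics/side0.png

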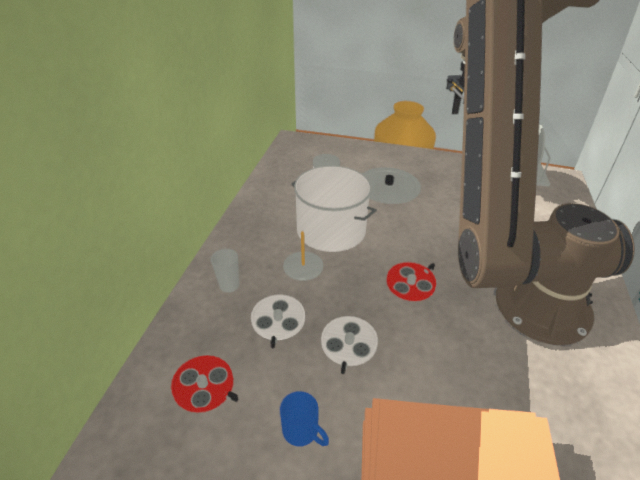

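The top view shows two aluminium plates, at (233,200) and (219,273), with their ears to the left. Two red look-alikes sit at (149,158) and (312,328). The stand is at (313,206), the pot at (392,217) and the lid at (500,285). The tin is at (492,191), the tumbler at (265,129) and the mug at (123,248). I choose the two white plates.

```bash
cat > m.py <<'E'
from h import *
def blob(m,u,v,r):
    """mask component(s) near (u,v)"""
    k=np.zeros(m.shape,np.uint8); cv2.circle(k,(int(u),int(v)),r,1,-1); return m.astype(np.uint8)&k
def biggest(m):
    n,l,s,c=cv2.connectedComponentsWithStats(m.astype(np.uint8)); 
    i=1+np.argmax(s[1:,4]); return (l==i).astype(np.uint8),c[i],s[i,4]
def ell(m):
    cs,_=cv2.findContours(m,cv2.RETR_EXTERNAL,cv2.CHAIN_APPROX_NONE); return cv2.fitEllipse(cv2.convexHull(max(cs,key=len)))
def plate(c,u,v,z0=0,show=True):
    g=c["img"].astype(int); br=g.min(2)
    e=ell(biggest(blob(br>165,u,v,40))[0])
    p=atz(c,*e[0],z0+21)
    _,ear,a=biggest(blob((g.max(2)<45),u,v,55)& (1-blob(np.ones(br.shape),u,v,28)))
    q=atz(c,*ear,z0+22); d=q-p
    return p,q,np.arctan2(d[1],d[0]),np.hypot(d[0],d[1]),e[0],e[1],a
if __name__=="__main__":
    c=read_camera("top"); s=read_camera("side")
    for uv in [(233,200),(219,273)]: print("T",plate(c,*uv))
    for uv in [(278,317),(349,341)]: print("S",plate(s,*uv))
    for n,i,uv in [("T",c,(315,203)),("S",s,(303,247))]:
        hsv=cv2.cvtColor(i["img"],cv2.COLOR_BGR2HSV); m=(hsv[...,1]>100)&(hsv[...,0]>8)&(hsv[...,0]<30)
        b,ce,a=biggest(blob(m,*uv,25)); ys,xs=np.nonzero(b); print(n,"rod",a,xs.min(),xs.max(),ys.min(),ys.max(),ce)
        print([ (y,xs[ys==y].mean()) for y in sorted(set(ys))][::3])
        if n=="T":
            t=biggest(blob(m,388,223,30))[0]; e=ell(t); print("trivet",e,atz(i,*e[0],18))
    print("knob",end=' ')
    for n,i,uv in [("T",c,(501,285)),("S",s,(389,180))]:
        b,ce,a=biggest(blob(i["img"].max(2)<60,*uv,15)); print(n,ce,a, atz(i,*ce,6+26))
    d=cut_out("lid_knob",c)
    if d: e=ell(d[0]["region"].astype(np.uint8)); print("lid",e,atz(c,*e[0],9))
    d=cut_out("pot_rim",c)
    if d: e=ell(d[0]["region"].astype(np.uint8)); print("pot",e,atz(c,*e[0],155))
    f=c["img"]; a=cv2.resize(f[150:310,170:350],None,fx=3,fy=3,interpolation=cv2.INTER_CUBIC); cv2.imwrite("pics/crop1.png",a)
E
python3 m.py
```

```text
Traceback (most recent call last):
  File "m.py", line 19, in <module>
    for uv in [(233,200),(219,273)]: print("T",plate(c,*uv))
                                               ~~~~~^^^^^^^
  File "m.py", line 14, in plate
    _,ear,a=biggest(blob((g.max(2)<45),u,v,55)& (1-blob(np.ones(br.shape),u,v,28)))
            ~~~~~~~^^^^^^^^^^^^^^^^^^^^^^^^^^^^^^^^^^^^^^^^^^^^^^^^^^^^^^^^^^^^^^^^
  File "m.py", line 7, in biggest
    i=1+np.argmax(s[1:,4]); return (l==i).astype(np.uint8),c[i],s[i,4]
        ~~~~~~~~~^^^^^^^^^
ValueError: attempt to get argmax of an empty sequence
```

```bash
sed -i 's/g.max(2)<45/g.max(2)<75/; s/max(2)<60/max(2)<75/' m.py; python3 m.py
```

```text
T (array([646.3, 206.8,  21. ]), array([633.8, 283.7,  22. ]), np.float64(1.7319357410323386), np.float64(77.90930624771342), (233.4134063720703, 200.18319702148438), (52.74016571044922, 53.031253814697266), np.int32(26))
T (array([467. , 232.7,  21. ]), array([465.6, 310.4,  22. ]), np.float64(1.5888123953489517), np.float64(77.7126115891108), (219.76925659179688, 273.68084716796875), (53.662315368652344, 54.40472412109375), np.int32(15))
S (array([646.2, 212.6,  21. ]), array([632.1, 294.6,  22. ]), np.float64(1.7410822836547024), np.float64(83.20342541025583), (277.7469787597656, 317.10931396484375), (44.089839935302734, 52.70977020263672), np.int32(10))
S (array([468.5, 238.1,  21. ]), array([466.5, 319. ,  22. ]), np.float64(1.595513171069523), np.float64(80.92471810269097), (348.7691955566406, 340.6257019042969), (47.620296478271484, 55.15115737915039), np.int32(19))
T rod 29 311 314 198 207 [312.72413793 202.20689655]
[(np.int64(198), np.float64(312.5)), (np.int64(201), np.float64(312.5)), (np.int64(204), np.float64(313.0)), (np.int64(207), np.float64(313.0))]
trivet ((386.279
[... 239 characters left out ...]
, (np.int64(238), np.float64(302.0)), (np.int64(241), np.float64(302.0)), (np.int64(244), np.float64(302.0)), (np.int64(247), np.float64(302.5)), (np.int64(250), np.float64(302.5)), (np.int64(253), np.float64(302.5)), (np.int64(256), np.float64(303.0)), (np.int64(259), np.float64(303.0)), (np.int64(262), np.float64(303.0))]
knob T [500.72440945 283.98425197] 127 [ 459.2 -436.4   32. ]
S [388.94366197 179.50704225] 71 [ 461.  -433.6   32. ]
lid ((498.73101806640625, 284.4745788574219), (89.994873046875, 93.28254699707031), 139.31956481933594) [ 458.2 -438.7    9. ]
pot ((392.1947937011719, 218.25369262695312), (94.95110321044922, 118.27543640136719), 28.260461807250977) [ 595.1 -163.8  155. ]
```

View pics/crop1.png

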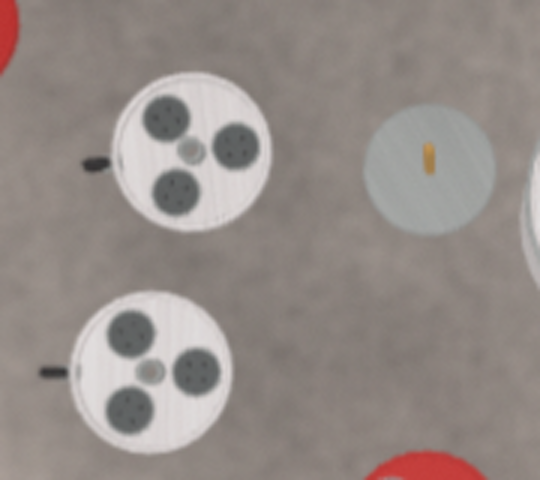

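The crop confirms both chosen plates are aluminium, right way up, with hubs up and ears to the left (+y). The stand's rod is at crop (429,145). Moving now.

```bash
cat > go.py <<'E'
import sys; from h import *
def go(x,y,z,yaw=None):
    s=state(); p=s["eef_pos"]; w=s["tcp_rot"][2]; d=np.array([x,y,z])-p
    t=0 if yaw is None else -((yaw-w+np.pi/2)%np.pi-np.pi/2)
    print("shift",np.round([np.cos(w)*d[0]+np.sin(w)*d[1],np.sin(w)*d[0]-np.cos(w)*d[1],-d[2]],1),"turn",round(t,3),"| at",np.round(p,1),round(w,3),"j6",round(s["joints"][5],2),"open",round(s["opening"],3),"F",np.round(s["ft_force"],1),"t",round(s["t"],1))
if __name__=="__main__": go(*map(float,sys.argv[1:]))
E
python3 -c "
from h import *
c=read_camera('top'); s=read_camera('side')
print(atz(c,312.6,198.3,126),atz(s,302,232.3,126),atz(c,313,205.8,8),tri(c,(312.6,198.5),s,(302,232.5)))"
```

```text
[639.7  12.6 126. ] [639.3  15.  126. ] [638.9  12.7   8. ] (array([639.8,  12.6, 123.2]), 0.3)
```

jog_arm:
  motion:
    - [[695, -623, 0], -1.308]
    - [[695, -623, 0], -1.308]
    - [[695, -623, 0], -1.308]
    - [[695, -623, 0], -1.308]
    - [[695, -623, 0], -1.308]

```text
t: 2.0
eef_pos: [358.5, -339.3, 239.8]
tcp_rot: [3.141, 0.0, 1.18]
ft_force: [1.7, -0.1, 0.7]
opening: 1.002
grip_force: 0.0
```

```bash
python3 go.py 634 284 120 1.732
```

```text
shift [681.2  17.  119.8] turn -0.552 | at [ 358.5 -339.3  239.8] 1.18 j6 -0.5 open 1.002 F [ 1.7 -0.1  0.7] t 2.0
```

jog_arm:
  motion:
    - [[681, 17, 0], -0.552]
    - [[681, 17, 0], -0.552]
    - [[681, 17, 0], -0.552]
    - [[681, 17, 0], -0.552]
    - [[681, 17, 0], -0.552]

```text
t: 2.5
eef_pos: [461.0, -111.1, 239.9]
tcp_rot: [3.141, 0.001, 1.729]
ft_force: [0.6, -0.6, 1.2]
opening: 0.997
grip_force: 0.0
```

```bash
python3 go.py 634 284 120 1.732
```

```text
shift [362.8 233.2 119.9] turn -0.003 | at [ 461.  -111.1  239.9] 1.729 j6 -0.53 open 0.997 F [ 0.6 -0.6  1.2] t 2.5
```

jog_arm:
  motion:
    - [[363, 233, 0], 0]
    - [[363, 233, 0], 0]
    - [[363, 233, 0], 0]
    - [[363, 233, 0], 0]
    - [[363, 233, 0], 0]
  grip: 0.5

```text
t: 3.0
eef_pos: [561.9, 117.9, 239.8]
tcp_rot: [3.141, 0.0, 1.726]
ft_force: [1.5, 0.0, 0.4]
opening: 0.635
grip_force: 0.0
```

jog_arm:
  motion:
    - [[0, 0, 0], 0]

```text
t: 3.1
eef_pos: [562.8, 120.3, 239.3]
tcp_rot: [3.141, -0.001, 1.73]
ft_force: [-0.3, -0.2, 0.2]
opening: 0.556
grip_force: 0.0
```

```bash
python3 go.py 634 284 120 1.732
```

```text
shift [150.3  96.3 119.3] turn -0.002 | at [562.8 120.3 239.3] 1.73 j6 -0.06 open 0.556 F [-0.3 -0.2  0.2] t 3.1
```

jog_arm:
  motion:
    - [[150, 96, 40], 0]
    - [[150, 96, 40], 0]
    - [[150, 96, 80], 0]
    - [[150, 96, 120], 0]
    - [[150, 96, 120], 0]

```text
t: 3.6
eef_pos: [632.6, 279.9, 116.3]
tcp_rot: [-3.139, 0.001, 1.727]
ft_force: [-0.4, -1.2, 0.6]
opening: 0.497
grip_force: 0.0
```

```bash
cat > look.py <<'E'
from m import *
import sys
c=read_camera("top"); s=read_camera("side")
for n,i,uv in [("T",c,eval(sys.argv[1])),("S",s,eval(sys.argv[2]))]:
    f=i["img"]; u,v=uv; cr=f[max(v-40,0):v+40,max(u-50,0):u+50]; cv2.imwrite(f"/tmp/{n}.png",cv2.resize(cr,(400*1,320),interpolation=cv2.INTER_CUBIC))
cv2.imwrite(sys.argv[3],np.hstack([cv2.imread("/tmp/T.png"),cv2.imread("/tmp/S.png")]))
E
python3 go.py 634 284 29 1.732; python3 look.py "(205,205)" "(275,330)" pics/l1.png
```

```text
shift [ 3.9  2.  87.3] turn -0.005 | at [632.6 279.9 116.3] 1.727 j6 0.16 open 0.497 F [-0.4 -1.2  0.6] t 3.6
```

View pics/l1.png

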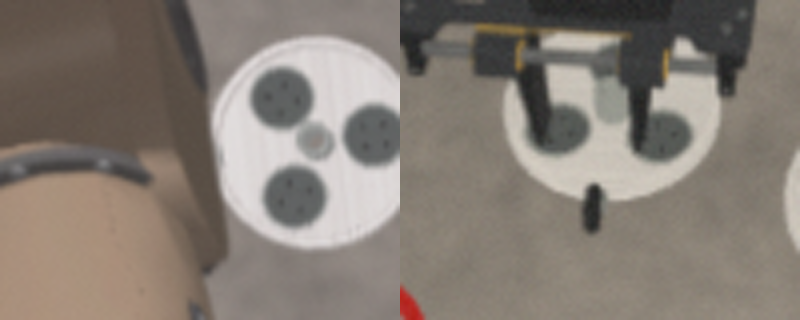

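Left crop: the gripper hides the ear and the plate hub is clear at (315,140). Right crop: the fingers straddle the line of the ear at (593,208). Descending and closing.

jog_arm:
  motion:
    - [[0, 0, 40], 0]
    - [[0, 0, 65], 0]
    - [[0, 0, 80], 0]
    - [[0, 0, 90], 0]
    - [[0, 0, 90], 0]

```text
t: 4.2
eef_pos: [633.3, 278.2, 29.7]
tcp_rot: [-3.141, 0.0, 1.725]
ft_force: [-0.4, 0.8, -0.0]
opening: 0.498
grip_force: 0.0
```

jog_arm:
  motion:
    - [[0, 0, 0], 0]
    - [[0, 0, 0], 0]
    - [[0, 0, 0], 0]
    - [[0, 0, 0], 0]
    - [[0, 0, 0], 0]
  grip: 1

```text
t: 4.7
eef_pos: [633.1, 278.8, 29.9]
tcp_rot: [3.141, 0.0, 1.726]
ft_force: [-0.1, -0.3, 0.8]
opening: 0.136
grip_force: 0.2
```

jog_arm:
  motion:
    - [[0, 0, 0], 0]
    - [[0, 0, 0], 0]
    - [[0, 0, 0], 0]

```text
t: 5.0
eef_pos: [633.1, 278.8, 29.8]
tcp_rot: [3.142, 0.0, 1.726]
ft_force: [-0.1, 0.4, 3.5]
opening: 0.094
grip_force: 30.0
```

```bash
python3 go.py 634 284 29 1.732
```

```text
shift [5.  1.7 0.8] turn -0.006 | at [633.1 278.8  29.8] 1.726 j6 0.16 open 0.094 F [-0.1  0.4  3.5] t 5.0
```

jog_arm:
  motion:
    - [[0, 0, -20], 0]
    - [[0, 0, -50], 0]
    - [[0, 0, -90], 0]
    - [[0, 0, -130], 0]
    - [[0, 0, -150], 0]

```text
t: 5.5
eef_pos: [633.8, 279.0, 183.0]
tcp_rot: [3.138, -0.001, 1.726]
ft_force: [-0.9, -0.5, -1.8]
opening: 0.091
grip_force: 30.0
```

jog_arm:
  motion:
    - [[0, 0, 0], 0]
    - [[0, 0, 0], 0]

```text
t: 5.7
eef_pos: [632.7, 278.6, 178.7]
tcp_rot: [-3.141, 0.0, 1.726]
ft_force: [0.7, -0.2, -1.5]
opening: 0.092
grip_force: 30.0
```

```bash
python3 go.py 634 284 179 1.732; python3 look.py "(230,205)" "(285,285)" pics/l2.png
```

```text
shift [ 5.1  2.1 -0.3] turn -0.006 | at [632.7 278.6 178.7] 1.726 j6 0.16 open 0.092 F [ 0.7 -0.2 -1.5] t 5.7
```

View pics/l2.png

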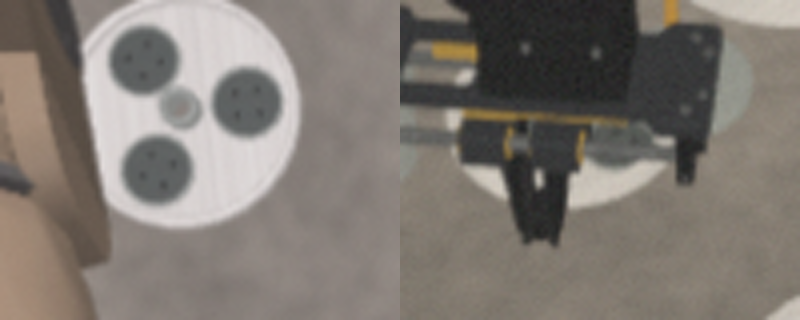

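Left crop: the plate is lifted, hub at (180,107), no visible tilt. Right crop: the fingers pinch the ear. Now measuring the hub relative to the rod.

```bash
cat > hub.py <<'E'
from m import *
from scipy.optimize import least_squares
import sys
def hub(c,u,v,zr,xmin=None):
    """rim centre at height zr: white blob contour around pixel, right/visible side, fixed R=65"""
    b=biggest(blob(c["img"].astype(int).min(2)>165,u,v,40))[0]
    cs,_=cv2.findContours(b,cv2.RETR_EXTERNAL,cv2.CHAIN_APPROX_NONE); p=max(cs,key=len)[:,0,:].astype(float)
    w=np.array([atz(c,a,bb,zr)[:2] for a,bb in p]); c0=atz(c,u,v,zr)[:2]
    w=w[w[:,1]<c0[1]+ (xmin if xmin is not None else 0)]
    w=w[abs(np.linalg.norm(w-c0,axis=1)-65)<12]
    r=least_squares(lambda q:np.linalg.norm(w-q[:2],axis=1)-q[2],[*c0,65],loss="soft_l1")
    r2=least_squares(lambda q:np.linalg.norm(w-q[:2],axis=1)-65,c0,loss="soft_l1")
    return r.x.round(1),r2.x.round(1),len(w)
def hubtop(c,u,v,z):
    g=cv2.cvtColor(c["img"],cv2.COLOR_BGR2GRAY)[int(v)-9:int(v)+10,int(u)-9:int(u)+10].astype(float)
    k=cv2.resize(g,None,fx=8,fy=8,interpolation=cv2.INTER_CUBIC).astype(np.uint8); return k
if __name__=="__main__":
    u,v,z=map(float,sys.argv[1:4]); c=read_camera("top")
    print("rim",hub(c,u,v,z+21),"tcp",state()["eef_pos"].round(1),"from pixel at hubtop",atz(c,u,v,z+30))
E
python3 hub.py 225 191.75 150
```

```text
rim (array([641.7, 203.9,  64.2]), array([641.7, 205. ]), 82) tcp [632.6 278.5 177.7] from pixel at hubtop [641.3 202.  180. ]
```

jog_arm:
  motion:
    - [[-40, -7, 0], 0]
    - [[-85, -14, 0], 0]
    - [[-130, -22, 0], 0]
    - [[-168, -28, 0], 0]
    - [[-189, -32, 0], 0]

```text
t: 6.35
eef_pos: [630.3, 84.2, 178.3]
tcp_rot: [-3.139, 0.0, 1.724]
ft_force: [1.0, 0.4, -1.8]
opening: 0.092
grip_force: 30.0
```

jog_arm:
  motion:
    - [[0, 0, 0], 0]
    - [[0, 0, 0], 0]
    - [[0, 0, 0], 0]

```text
t: 6.65
eef_pos: [630.6, 88.1, 179.0]
tcp_rot: [-3.141, -0.0, 1.727]
ft_force: [1.1, 0.1, -1.2]
opening: 0.091
grip_force: 30.0
```

```bash
python3 - <<'E'
from hub import *
c=read_camera("top"); u,v=proj(c,[639.5,12.7,180]); print(u,v)
print(hub(c,u,v,171),state()["eef_pos"])
f=c["img"]; u,v=int(u),int(v)
a=cv2.resize(f[v-40:v+40,u-50:u+50],(400,320),interpolation=cv2.INTER_CUBIC)
s=read_camera("side"); x,y=map(int,proj(s,[639.5,12.7,140])); b=cv2.resize(s["img"][y-40:y+40,x-50:x+50],(400,320),interpolation=cv2.INTER_CUBIC)
cv2.imwrite("pics/l3.png",np.hstack([a,b])); print(u,v,x,y)
E
```

```text
312.2989708319791 194.65732705071264
(array([639.7,  16.1,  65.7]), array([639.7,  15.2]), 81) [630.59240911  88.23745477 179.13284715]
312 194 302 227
```

View pics/l3.png

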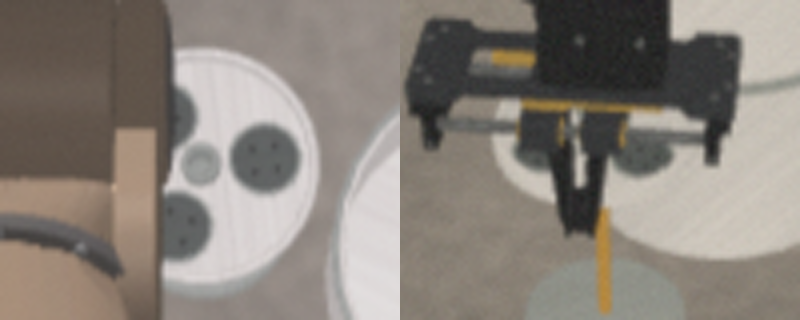

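Left crop: the hub is at (201,164), i.e. image (312,195), almost exactly the predicted aligned pixel (312.3,194.7). Right crop: the rod is just below the plate. A 1 mm trim, then a slow descent watching force.

jog_arm:
  motion:
    - [[-1, 0, 5], 0]
    - [[-1, 0, 10], 0]
    - [[-1, 0, 17], 0]
    - [[-1, 0, 24], 0]
    - [[-1, 0, 30], 0]

```text
t: 7.25
eef_pos: [630.7, 86.1, 148.7]
tcp_rot: [-3.141, -0.0, 1.726]
ft_force: [-0.5, 0.4, -0.9]
opening: 0.094
grip_force: 30.0
```

jog_arm:
  motion:
    - [[0, 0, 2], 0]
    - [[0, 0, 4], 0]
    - [[0, 0, 6], 0]
    - [[0, 0, 8], 0]
    - [[0, 0, 10], 0]

```text
t: 7.75
eef_pos: [630.8, 86.2, 139.6]
tcp_rot: [3.142, -0.0, 1.726]
ft_force: [-1.4, 1.2, 0.3]
opening: 0.09
grip_force: 30.0
```

jog_arm:
  motion:
    - [[0, 0, 10], 0]
    - [[0, 0, 22], 0]
    - [[0, 0, 34], 0]
    - [[0, 0, 46], 0]
    - [[0, 0, 56], 0]

```text
t: 8.25
eef_pos: [630.5, 86.1, 82.0]
tcp_rot: [-3.14, -0.0, 1.726]
ft_force: [-3.3, 2.8, 0.6]
opening: 0.096
grip_force: 30.0
```

```bash
python3 - <<'E'
from hub import *
print(state()["ft_force"])
c=read_camera("top"); u,v=proj(c,[639.5,12.7,90]); print(u,v)
print(hub(c,u,v,8+55+15))
f=c["img"]; u,v=int(u),int(v)
a=cv2.resize(f[v-40:v+40,u-50:u+50],(400,320),interpolation=cv2.INTER_CUBIC)
s=read_camera("side"); x,y=map(int,proj(s,[639.5,12.7,80])); b=cv2.resize(s["img"][y-40:y+40,x-50:x+50],(400,320),interpolation=cv2.INTER_CUBIC)
cv2.imwrite("pics/l4.png",np.hstack([a,b])); print(u,v,x,y)
E
```

```text
[-3.26860189  2.76914952  0.60292479]
312.68067140029353 200.7104184475769
(array([639.5,  13.3,  64.9]), array([639.5,  13.4]), 78)
312 200 302 245
```

View pics/l4.png

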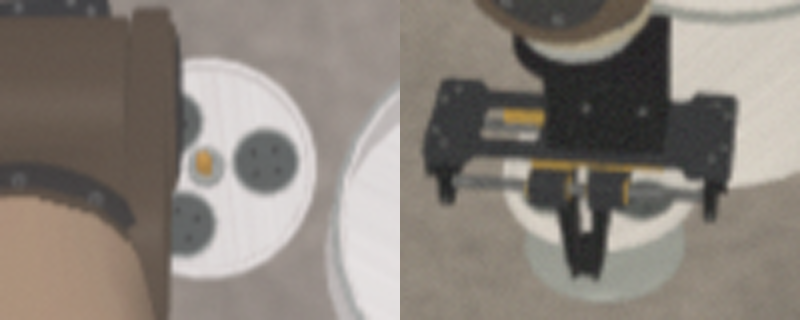

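The rod shows through the hub at left crop (205,160), so the plate is threaded. Lowering to the foot.

jog_arm:
  motion:
    - [[0.5, -0.5, 10], 0]
    - [[0.5, -0.5, 20], 0]
    - [[0.5, -0.5, 30], 0]
    - [[0.5, -0.5, 37], 0]
    - [[0.5, -0.5, 41], 0]

```text
t: 8.85
eef_pos: [630.2, 86.4, 41.7]
tcp_rot: [-3.141, 0.0, 1.726]
ft_force: [0.3, 0.1, -0.7]
opening: 0.093
grip_force: 30.0
```

jog_arm:
  motion:
    - [[0, 0, 1], 0]
    - [[0, 0, 2], 0]
    - [[0, 0, 3], 0]
    - [[0, 0, 3], 0]

```text
t: 9.25
eef_pos: [630.4, 86.5, 39.8]
tcp_rot: [3.141, 0.0, 1.726]
ft_force: [-0.8, 0.1, -0.7]
opening: 0.094
grip_force: 30.0
```

jog_arm:
  motion:
    - [[0, 0, 1], 0]
    - [[0, 0, 2], 0]
    - [[0, 0, 2], 0]

```text
t: 9.55
eef_pos: [630.4, 86.5, 37.7]
tcp_rot: [3.141, 0.0, 1.726]
ft_force: [-0.8, 0.1, 0.6]
opening: 0.092
grip_force: 30.0
```

jog_arm:
  motion:
    - [[0, 0, 0.5], 0]
    - [[0, 0, 1], 0]
    - [[0, 0, 1], 0]

```text
t: 9.85
eef_pos: [630.4, 86.6, 37.4]
tcp_rot: [3.141, 0.0, 1.726]
ft_force: [-2.2, 0.5, 7.2]
opening: 0.094
grip_force: 30.0
```

Contact at TCP z 37.5, as expected for foot height. Releasing and retreating.

jog_arm:
  motion:
    - [[0, 0, -0.7], 0]
    - [[0, 0, -0.7], 0]
    - [[0, 0, -0.7], 0]
    - [[0, 0, -0.7], 0]
    - [[0, 0, -0.7], 0]
  grip: 0.6

```text
t: 10.35
eef_pos: [630.2, 86.5, 37.2]
tcp_rot: [-3.141, 0.0, 1.726]
ft_force: [-0.1, 0.3, -0.1]
opening: 0.395
grip_force: 0.0
```

jog_arm:
  motion:
    - [[0, 0, -20], 0]
    - [[0, 0, -60], 0]
    - [[0, 0, -100], 0]
    - [[0, 0, -145], 0]
    - [[20, 0, -150], 0]

```text
t: 10.85
eef_pos: [629.3, 105.1, 192.9]
tcp_rot: [3.133, 0.001, 1.724]
ft_force: [0.7, 0.6, -1.0]
opening: 0.402
grip_force: 0.0
```

```bash
python3 - <<'E'
from hub import *
from go import go
c=read_camera("top"); u,v=proj(c,[639.5,12.7,30])
print("P1",hub(c,u,v,29)); print("P2",plate(c,219.8,273.7)); go(465.6,307,120,1.589)
cv2.imwrite("pics/l5.png",c["img"][130:330,130:400])
E
```

```text
P1 (array([640.3,  13.2,  64.3]), array([640.3,  14.1]), 75)
P2 (array([475.1, 260.3,  21. ]), array([465.6, 310.4,  22. ]), np.float64(1.7581922199581124), np.float64(50.992744581950056), (208.42172241210938, 270.020751953125), (29.457300186157227, 44.905277252197266), np.int32(15))
shift [ 221.2 -129.7   71.2] turn 0.137 | at [627.9 108.4 191.2] 1.726 j6 -0.09 open 0.402 F [-1.1  2.5  0.7] t 10.9
```

View pics/l5.png

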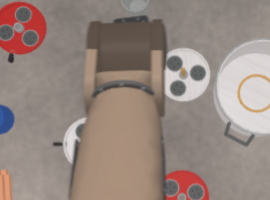

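Plate 1 is seated on the foot (crop (185,75)) with the rod through it. Plate 2's ear has not moved. On to plate 2.

jog_arm:
  motion:
    - [[222, -130, 0], 0.137]
    - [[222, -130, 0], 0.137]
    - [[222, -130, 0], 0.137]
    - [[222, -130, 0], 0.137]
    - [[222, -130, 0], 0.137]
  grip: 0.5

```text
t: 11.4
eef_pos: [467.5, 301.0, 186.8]
tcp_rot: [-3.141, 0.0, 1.589]
ft_force: [1.2, 1.0, -0.4]
opening: 0.498
grip_force: 0.0
```

jog_arm:
  motion:
    - [[0, 0, 0], 0]
    - [[0, 0, 0], 0]

```text
t: 11.6
eef_pos: [468.5, 300.6, 187.0]
tcp_rot: [-3.141, 0.0, 1.591]
ft_force: [-0.2, -0.3, 0.5]
opening: 0.5
grip_force: 0.0
```

```bash
python3 go.py 465.3 308 29 1.589
```

```text
shift [  7.5  -3.  158. ] turn 0.002 | at [468.5 300.6 187. ] 1.591 j6 0.43 open 0.5 F [-0.2 -0.3  0.5] t 11.6
```

jog_arm:
  motion:
    - [[6, -3, 40], 0]
    - [[6, -3, 80], 0]
    - [[6, -3, 120], 0]
    - [[6, -3, 145], 0]
    - [[6, -3, 158], 0]

```text
t: 12.1
eef_pos: [466.2, 304.2, 26.8]
tcp_rot: [-3.139, 0.002, 1.587]
ft_force: [0.9, -0.5, -1.1]
opening: 0.5
grip_force: 0.0
```

jog_arm:
  motion:
    - [[0, 0, 0], 0]
    - [[0, 0, 0], 0]
    - [[0, 0, 0], 0]
    - [[0, 0, 0], 0]
    - [[0, 0, 0], 0]
  grip: 1

```text
t: 12.6
eef_pos: [466.2, 306.0, 30.2]
tcp_rot: [3.14, -0.0, 1.589]
ft_force: [-0.3, 0.4, 0.2]
opening: 0.132
grip_force: 0.2
```

jog_arm:
  motion:
    - [[0, 0, 0], 0]
    - [[0, 0, 0], 0]
    - [[0, 0, 0], 0]
    - [[0, 0, 0], 0]

```text
t: 13.0
eef_pos: [466.1, 306.0, 29.9]
tcp_rot: [3.141, -0.0, 1.589]
ft_force: [-0.9, -0.2, 6.3]
opening: 0.092
grip_force: 30.0
```

jog_arm:
  motion:
    - [[0, 0, -20], 0]
    - [[0, 0, -50], 0]
    - [[0, 0, -90], 0]
    - [[0, 0, -130], 0]
    - [[0, 0, -155], 0]

```text
t: 13.5
eef_pos: [466.2, 306.1, 187.1]
tcp_rot: [3.139, -0.001, 1.589]
ft_force: [0.2, -0.3, -0.9]
opening: 0.094
grip_force: 30.0
```

jog_arm:
  motion:
    - [[0, 0, 0], 0]
    - [[0, 0, 0], 0]
    - [[0, 0, 0], 0]

```text
t: 13.8
eef_pos: [465.4, 305.6, 182.9]
tcp_rot: [-3.14, 0.001, 1.589]
ft_force: [0.6, -0.3, -1.5]
opening: 0.096
grip_force: 30.0
```

```bash
python3 - <<'E'
from hub import *
from go import go
c=read_camera("top"); u,v=proj(c,[466.5,231,180]); print(u,v,hub(c,u,v,155+21))
f=c["img"];u,v=int(u),int(v); a=f[v-40:v+40,u-50:u+50]
b=f[185:265,262:362]
cv2.imwrite("pics/l6.png",cv2.resize(np.hstack([a,f[160:240,262:362]]),None,fx=4,fy=4,interpolation=cv2.INTER_CUBIC)); print(u,v); go(466,306,185,1.589)
E
```

```text
208.1732042334694 272.26978524983866 (array([464.8, 229.6,  63.6]), array([464.9, 231.4]), 86)
208 272
shift [ 0.4  0.5 -2.2] turn -0.0 | at [465.5 305.6 182.8] 1.589 j6 0.44 open 0.093 F [ 0.4 -0.4 -0.6] t 13.8
```

View pics/l6.png

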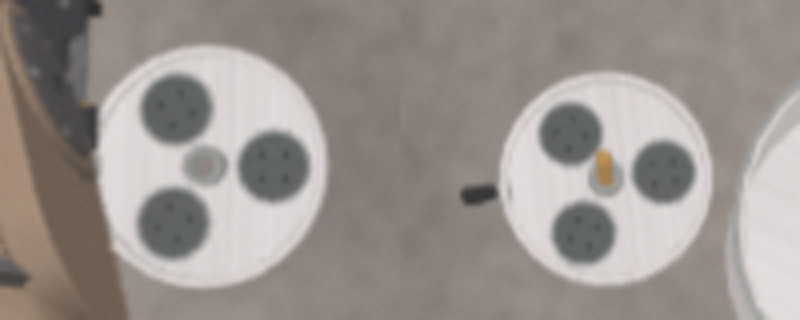

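Left crop: plate 2 is held level, hub at (205,165). Right crop: plate 1 is flat on the foot, rod tip at (604,152). Carrying plate 2 over.

jog_arm:
  motion:
    - [[-30, 23, 0], 0]
    - [[-70, 54, 0], 0]
    - [[-108, 84, 0], 0]
    - [[-146, 113, 0], 0]
    - [[-180, 139, 0], 0]

```text
t: 14.35
eef_pos: [609.0, 126.3, 182.8]
tcp_rot: [-3.139, 0.0, 1.588]
ft_force: [0.7, 0.1, -0.3]
opening: 0.09
grip_force: 30.0
```

jog_arm:
  motion:
    - [[-22, 17, 0], 0]
    - [[-40, 31, 0], 0]
    - [[-40, 31, 0], 0]
    - [[-40, 31, 0], 0]
    - [[-40, 31, 0], 0]

```text
t: 14.85
eef_pos: [639.2, 89.7, 183.6]
tcp_rot: [-3.14, -0.0, 1.589]
ft_force: [-0.1, 0.3, -0.5]
opening: 0.095
grip_force: 30.0
```

```bash
python3 - <<'E'
from hub import *
from go import go
c=read_camera("top"); u,v=proj(c,[639.5,12.7,184]); print(u,v,hub(c,u,v,154+21)); go(640,88.4,183,1.589)
f=c["img"];u,v=int(u),int(v); a=f[v-40:v+40,u-50:u+50]
cv2.imwrite("pics/l7.png",cv2.resize(a,None,fx=4,fy=4,interpolation=cv2.INTER_CUBIC)); print(u,v)
E
```

```text
312.2807573046701 194.3684936391275 (array([631.3,  26.2,  75.7]), array([636.4,  14.9]), 70)
shift [-1.5  0.7  0.9] turn 0.001 | at [639.2  89.9 183.9] 1.59 j6 0.02 open 0.092 F [ 0.3 -0.2 -0.9] t 14.9
312 194
```

View pics/l7.png

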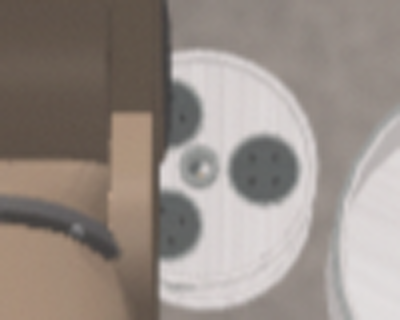

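The hub is at crop (199,166), i.e. image (311.4,195.1), against the wanted (312.3,194.4). Trimming about 2 mm, then descending.

jog_arm:
  motion:
    - [[-1.8, 1, 8], 0]
    - [[-1.8, 1, 14], 0]
    - [[-1.8, 1, 21], 0]
    - [[-1.8, 1, 28], 0]
    - [[-1.8, 1, 34], 0]

```text
t: 15.4
eef_pos: [640.8, 87.2, 149.4]
tcp_rot: [-3.141, 0.0, 1.589]
ft_force: [0.1, 1.1, -2.0]
opening: 0.092
grip_force: 30.0
```

jog_arm:
  motion:
    - [[0, 0, 2], 0]
    - [[0, 0, 4], 0]
    - [[0, 0, 6], 0]
    - [[0, 0, 8], 0]
    - [[0, 0, 10], 0]

```text
t: 15.9
eef_pos: [641.0, 87.2, 140.3]
tcp_rot: [3.141, 0.0, 1.589]
ft_force: [-0.3, -0.0, -1.1]
opening: 0.094
grip_force: 30.0
```

```bash
python3 - <<'E'
from hub import *
c=read_camera("top"); u,v=map(int,proj(c,[639.5,12.7,140])); hsv=cv2.cvtColor(c["img"],cv2.COLOR_BGR2HSV)
m=(hsv[...,1]>70)&(hsv[...,0]>8)&(hsv[...,0]<30); ys,xs=np.nonzero(blob(m,u,v,8)); print(u,v,len(xs),xs.mean() if len(xs) else 0,ys.mean() if len(xs) else 0)
cv2.imwrite("pics/l8.png",cv2.resize(c["img"][v-40:v+40,u-50:u+50],None,fx=4,fy=4,interpolation=cv2.INTER_CUBIC))
E
```

```text
312 197 8 312.5 198.5
```

Brass shows inside the bore at (312.5,198.5) with no push-back, so it is threaded. Continuing; seat is expected at TCP z ≈ 67.6.

jog_arm:
  motion:
    - [[0, 0, 12], 0]
    - [[0, 0, 26], 0]
    - [[0, 0, 40], 0]
    - [[0, 0, 52], 0]
    - [[0, 0, 60], 0]

```text
t: 16.45
eef_pos: [640.5, 87.1, 78.5]
tcp_rot: [-3.14, 0.0, 1.589]
ft_force: [-0.7, 0.0, -0.9]
opening: 0.093
grip_force: 30.0
```

jog_arm:
  motion:
    - [[0, 0, 3], 0]
    - [[0, 0, 6], 0]
    - [[0, 0, 9], 0]
    - [[0, 0, 10], 0]
    - [[0, 0, 10], 0]

```text
t: 16.95
eef_pos: [641.0, 87.1, 70.5]
tcp_rot: [3.141, 0.0, 1.589]
ft_force: [-0.7, 0.1, -1.3]
opening: 0.091
grip_force: 30.0
```

jog_arm:
  motion:
    - [[0, 0, 1], 0]
    - [[0, 0, 2], 0]
    - [[0, 0, 2], 0]

```text
t: 17.25
eef_pos: [640.9, 87.2, 68.3]
tcp_rot: [3.142, 0.0, 1.589]
ft_force: [0.9, -0.7, 0.2]
opening: 0.094
grip_force: 30.0
```

jog_arm:
  motion:
    - [[0, 0, 0.5], 0]
    - [[0, 0, 1], 0]
    - [[0, 0, 1], 0]

```text
t: 17.55
eef_pos: [641.1, 87.2, 67.7]
tcp_rot: [3.141, 0.0, 1.589]
ft_force: [-1.7, 1.2, 4.3]
opening: 0.098
grip_force: 30.0
```

jog_arm:
  motion:
    - [[0, 0, -0.5], 0]
    - [[0, 0, -0.5], 0]
    - [[0, 0, -0.5], 0]
    - [[0, 0, -0.5], 0]
    - [[0, 0, -0.5], 0]
  grip: 0.6

```text
t: 18.05
eef_pos: [640.9, 87.1, 67.7]
tcp_rot: [-3.141, 0.0, 1.589]
ft_force: [-0.7, -0.4, -0.2]
opening: 0.392
grip_force: 0.0
```

jog_arm:
  motion:
    - [[0, 0, -30], 0]
    - [[0, 0, -70], 0]
    - [[0, 0, -120], 0]
    - [[0, 0, -160], 0]
    - [[60, 0, -180], 0]

```text
t: 18.55
eef_pos: [641.6, 131.4, 248.3]
tcp_rot: [3.136, 0.0, 1.584]
ft_force: [0.8, 0.8, -0.6]
opening: 0.399
grip_force: 0.0
```

jog_arm:
  motion:
    - [[30, 0, 0], 0]
    - [[60, 0, 0], 0]
    - [[100, 0, 0], 0]
    - [[100, 0, 0], 0]
    - [[100, 0, 0], 0]

```text
t: 19.05
eef_pos: [638.0, 235.2, 243.3]
tcp_rot: [-3.141, 0.0, 1.59]
ft_force: [0.1, -0.3, -0.1]
opening: 0.402
grip_force: 0.0
```

```bash
python3 - <<'E'
from hub import *
from go import go
c=read_camera("top"); s=read_camera("side"); u,v=proj(c,[639.5,12.7,59]); print(hub(c,u,v,59),hub(c,u,v,59,100))
for n,i,uv in [("T",c,(314,200)),("S",s,(302,238))]:
    hsv=cv2.cvtColor(i["img"],cv2.COLOR_BGR2HSV); m=(hsv[...,1]>90)&(hsv[...,0]>8)&(hsv[...,0]<30)
    b,ce,a=biggest(blob(m,*uv,12)); ys,xs=np.nonzero(b); print(n,"rod",a,xs.min(),xs.max(),ys.min(),ys.max(),"tip",atz(i,xs[ys==ys.min()].mean(),ys.min()+.3,126))
go(639.5,12.7,111)
cv2.imwrite("pics/l9.png",cv2.resize(np.hstack([c["img"][160:240,262:362],s["img"][215:295,250:350]]),None,fx=4,fy=4,interpolation=cv2.INTER_CUBIC))
cv2.imwrite("pics/full.png",c["img"])
E
```

```text
(array([636.6,  12.8,  64.7]), array([636.6,  13.1]), 76) (array([636.6,  11.9,  64.1]), array([636.6,  11.9]), 152)
T rod 26 311 314 198 205 tip [639.7  12.8 126. ]
S rod 8 301 303 240 242 tip [630.9  44.9 126. ]
shift [-221.1   -2.7  132.5] turn 0 | at [638.3 233.8 243.5] 1.588 j6 0.24 open 0.399 F [-0.2 -0.5 -0.2] t 19.1
```

View pics/l9.png

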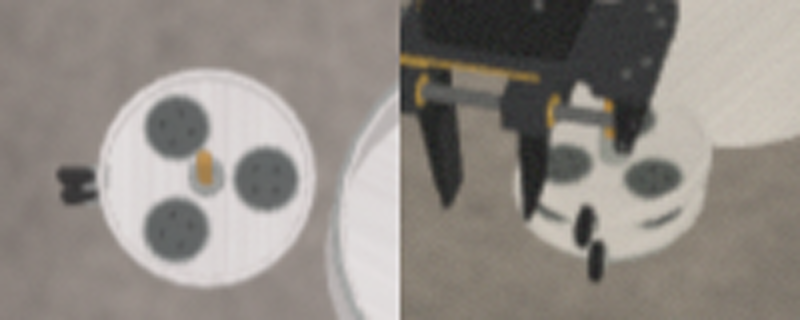

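Left crop: both plates are concentric on the stand, rod tip at (204,152). Right crop: plates level and stacked, ears aligned. Next the rod.

jog_arm:
  motion:
    - [[-221, -2, 0], 0]
    - [[-221, -2, 0], 0]
    - [[-221, -2, 0], 0]
    - [[-221, -2, 0], 0]
    - [[-221, -2, 0], 0]

```text
t: 19.65
eef_pos: [639.9, 8.3, 243.9]
tcp_rot: [3.141, 0.001, 1.584]
ft_force: [0.6, 0.1, -0.9]
opening: 0.402
grip_force: 0.0
```

jog_arm:
  motion:
    - [[0, 0, 0], 0]
    - [[0, 0, 0], 0]
    - [[0, 0, 0], 0]

```text
t: 19.95
eef_pos: [640.2, 14.2, 243.7]
tcp_rot: [3.142, -0.0, 1.589]
ft_force: [0.4, -0.7, -0.3]
opening: 0.398
grip_force: 0.0
```

```bash
python3 - <<'E'
from h import *
from go import go
go(639.6,12.8,110)
f=cv2.imread("pics/full.png"); n,l,s,c=cv2.connectedComponentsWithStats((f.min(2)>165).astype(np.uint8))
print([(s[i,4],c[i].round()) for i in range(1,n) if s[i,4]>150])
E
```

```text
shift [ -1.4  -0.6 133.7] turn 0 | at [640.2  14.2 243.7] 1.589 j6 -0.1 open 0.398 F [ 0.4 -0.7 -0.3] t 19.9
[(np.int32(6254), array([394., 216.])), (np.int32(1654), array([313., 204.])), (np.int32(250), array([476., 201.])), (np.int32(869), array([386., 223.])), (np.int32(1730), array([ 13., 419.])), (np.int32(274), array([599., 444.])), (np.int32(1531), array([603., 459.])), (np.int32(174), array([305., 463.])), (np.int32(294), array([230., 468.])), (np.int32(2250), array([435., 472.]))]
```

No third plate. Descend on the rod and grip.

jog_arm:
  motion:
    - [[-1.4, -0.5, 35], 0]
    - [[-1.4, -0.5, 70], 0]
    - [[-1.4, -0.5, 100], 0]
    - [[-1.4, -0.5, 120], 0]
    - [[-1.4, -0.5, 133], 0]

```text
t: 20.45
eef_pos: [639.3, 13.5, 108.9]
tcp_rot: [-3.14, -0.0, 1.59]
ft_force: [0.2, -0.4, 0.5]
opening: 0.4
grip_force: 0.0
```

jog_arm:
  motion:
    - [[0, 0, 0], 0]
    - [[0, 0, 0], 0]
    - [[0, 0, 0], 0]
    - [[0, 0, 0], 0]
    - [[0, 0, 0], 0]
  grip: 1

```text
t: 20.95
eef_pos: [640.5, 12.2, 111.6]
tcp_rot: [3.139, 0.0, 1.589]
ft_force: [2.9, 1.3, 1.2]
opening: 0.089
grip_force: 30.0
```

jog_arm:
  motion:
    - [[0, 0, 0], 0]
    - [[0, 0, 0], 0]
    - [[0, 0, 0], 0]
    - [[0, 0, 0], 0]

```text
t: 21.35
eef_pos: [640.6, 12.2, 111.5]
tcp_rot: [3.139, 0.0, 1.589]
ft_force: [3.5, 1.8, 7.0]
opening: 0.087
grip_force: 30.0
```

```bash
python3 go.py 639.6 12.8 110
```

```text
shift [ 0.6 -1.   1.5] turn 0 | at [640.6  12.2 111.5] 1.589 j6 -0.1 open 0.087 F [3.5 1.8 7. ] t 21.4
```

jog_arm:
  motion:
    - [[0, 0, -8], 0]
    - [[0, 0, -25], 0]
    - [[0, 0, -55], 0]
    - [[0, 0, -90], 0]
    - [[0, 0, -120], 0]

```text
t: 21.85
eef_pos: [638.9, 12.1, 231.5]
tcp_rot: [-3.139, 0.0, 1.589]
ft_force: [0.1, 1.1, -7.6]
opening: 0.086
grip_force: 30.0
```

jog_arm:
  motion:
    - [[0, 0, -30], 0]
    - [[0, 0, -55], 0]
    - [[0, 0, -70], 0]
    - [[0, 0, -70], 0]
    - [[0, 0, -70], 0]

```text
t: 22.35
eef_pos: [639.0, 12.1, 299.4]
tcp_rot: [-3.139, -0.0, 1.589]
ft_force: [-0.8, -0.1, -8.0]
opening: 0.085
grip_force: 30.0
```

```bash
python3 - <<'E'
from hub import *
from go import go
c=read_camera("top"); s=read_camera("side"); go(600,-166.5,301)
hsv=cv2.cvtColor(c["img"],cv2.COLOR_BGR2HSV); m=(hsv[...,1]>100)&(hsv[...,0]>8)&(hsv[...,0]<30)
# pot rim check: inside circle at 155
b=biggest((c["img"].min(2)>165).astype(np.uint8)&blob(np.ones(m.shape),394,216,60))[0]
cv2.imwrite("pics/l10.png",np.hstack([c["img"][140:300,240:460],s["img"][130:290,220:440]]).repeat(1,0)); 
im=cv2.imread("pics/l10.png"); cv2.imwrite("pics/l10.png",cv2.resize(im,None,fx=1.8,fy=1.8,interpolation=cv2.INTER_CUBIC))
E
```

```text
shift [-178.   -42.3   -2.1] turn 0 | at [639.1  12.2 298.9] 1.589 j6 -0.1 open 0.089 F [-0.6  0.1 -5.9] t 22.4
```

View pics/l10.png

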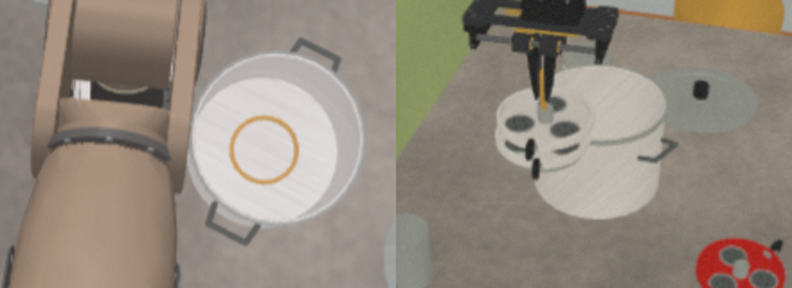

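Left crop: pot and trivet clear, trivet ring centre at (264,150). Right crop: the loaded stand hangs upright. Moving over the pot smoothly.

jog_arm:
  motion:
    - [[-20, -5, 0], 0]
    - [[-55, -13, 0], 0]
    - [[-93, -22, 0], 0]
    - [[-128, -30, 0], 0]
    - [[-155, -37, 0], 0]

```text
t: 22.95
eef_pos: [604.7, -145.3, 299.3]
tcp_rot: [-3.139, -0.0, 1.588]
ft_force: [0.1, 0.1, -5.3]
opening: 0.089
grip_force: 30.0
```

jog_arm:
  motion:
    - [[-13, -3, 0], 0]
    - [[-20, -5, 0], 0]
    - [[-23, -5.4, 0], 0]
    - [[-23, -5.4, 0], 0]
    - [[-23, -5.4, 0], 0]

```text
t: 23.45
eef_pos: [600.8, -165.6, 300.5]
tcp_rot: [-3.141, -0.0, 1.59]
ft_force: [-0.9, -0.2, -6.5]
opening: 0.089
grip_force: 30.0
```

```bash
python3 - <<'E'
from hub import *
from go import go
c=read_camera("top"); s=read_camera("side"); go(600,-166.5,301)
u,v=proj(c,[600,-166.5,238]); print(u,v); u,v=int(u),int(v)
x,y=map(int,proj(s,[600,-166.5,200]))
cv2.imwrite("pics/l11.png",cv2.resize(np.hstack([c["img"][v-60:v+60,u-75:u+75],s["img"][y-60:y+60,x-75:x+75]]),None,fx=2.6,fy=2.6,interpolation=cv2.INTER_CUBIC)); print(u,v,x,y)
E
```

```text
shift [-0.8 -0.8 -0.4] turn 0 | at [ 600.8 -165.7  300.6] 1.59 j6 -0.39 open 0.085 F [-0.4 -1.2 -5.7] t 23.6
398.5735831246674 211.24031494382638
398 211 333 172
```

View pics/l11.png

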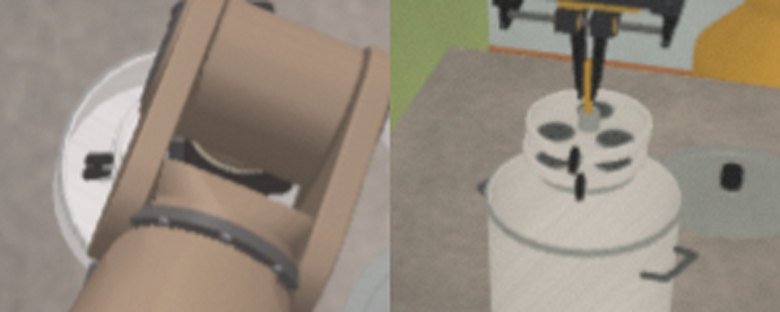

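The side crop shows the stand above the pot mouth, rod at (588,80) over the pot axis at about (585,205). Lowering; seat expected at TCP z ≈ 129.5.

jog_arm:
  motion:
    - [[-0.8, -0.8, 10], 0]
    - [[-0.8, -0.8, 28], 0]
    - [[-0.8, -0.8, 48], 0]
    - [[-0.8, -0.8, 68], 0]
    - [[-0.8, -0.8, 85], 0]

```text
t: 24.05
eef_pos: [599.4, -167.0, 213.9]
tcp_rot: [-3.141, -0.0, 1.589]
ft_force: [0.3, -1.0, -6.6]
opening: 0.087
grip_force: 30.0
```

jog_arm:
  motion:
    - [[0, 0, 15], 0]
    - [[0, 0, 32], 0]
    - [[0, 0, 50], 0]
    - [[0, 0, 65], 0]
    - [[0, 0, 75], 0]

```text
t: 24.55
eef_pos: [599.4, -167.0, 139.0]
tcp_rot: [-3.14, -0.001, 1.589]
ft_force: [-0.1, -0.6, -6.4]
opening: 0.088
grip_force: 30.0
```

jog_arm:
  motion:
    - [[0, 0, 2], 0]
    - [[0, 0, 4], 0]
    - [[0, 0, 6], 0]
    - [[0, 0, 8], 0]
    - [[0, 0, 8], 0]

```text
t: 25.05
eef_pos: [599.8, -167.4, 132.8]
tcp_rot: [3.141, 0.0, 1.589]
ft_force: [-0.4, -0.3, -6.7]
opening: 0.086
grip_force: 30.0
```

jog_arm:
  motion:
    - [[0, 0, 1], 0]
    - [[0, 0, 2], 0]
    - [[0, 0, 2], 0]
    - [[0, 0, 2], 0]

```text
t: 25.45
eef_pos: [599.8, -167.4, 130.7]
tcp_rot: [3.142, 0.0, 1.589]
ft_force: [-0.1, 0.9, -7.4]
opening: 0.089
grip_force: 30.0
```

jog_arm:
  motion:
    - [[0, 0, 0.5], 0]
    - [[0, 0, 1], 0]
    - [[0, 0, 1], 0]
    - [[0, 0, 1], 0]

```text
t: 25.85
eef_pos: [599.9, -167.3, 129.9]
tcp_rot: [3.141, 0.0, 1.589]
ft_force: [0.5, 0.9, -3.0]
opening: 0.088
grip_force: 30.0
```

Contact is starting at 129.9. A little further, then release. Opening is kept modest so the fingers clear the pot wall.

jog_arm:
  motion:
    - [[0, 0, 0.4], 0]
    - [[0, 0, 0.8], 0]
    - [[0, 0, 0.8], 0]

```text
t: 26.15
eef_pos: [599.9, -167.2, 129.7]
tcp_rot: [3.141, 0.0, 1.589]
ft_force: [-3.2, 4.6, 5.6]
opening: 0.087
grip_force: 30.0
```

jog_arm:
  motion:
    - [[0, 0, -0.3], 0]
    - [[0, 0, -0.3], 0]
    - [[0, 0, -0.3], 0]
    - [[0, 0, -0.3], 0]
    - [[0, 0, -0.3], 0]
  grip: 0.7

```text
t: 26.65
eef_pos: [599.9, -167.5, 129.1]
tcp_rot: [3.141, 0.0, 1.589]
ft_force: [0.2, 0.5, 0.3]
opening: 0.299
grip_force: 0.0
```

jog_arm:
  motion:
    - [[0, 0, -10], 0]
    - [[0, 0, -30], 0]
    - [[0, 0, -70], 0]
    - [[0, 0, -110], 0]
    - [[0, 0, -140], 0]

```text
t: 27.15
eef_pos: [599.9, -167.4, 272.5]
tcp_rot: [3.139, 0.001, 1.589]
ft_force: [-0.7, 1.1, -0.3]
opening: 0.3
grip_force: 0.0
```

jog_arm:
  motion:
    - [[250, 0, 0], 0]
    - [[250, 0, 0], 0]
    - [[250, 0, 0], 0]
    - [[250, 0, 0], 0]
    - [[250, 0, 0], 0]

```text
t: 27.65
eef_pos: [594.9, 84.5, 270.1]
tcp_rot: [3.141, 0.0, 1.588]
ft_force: [1.3, 0.3, 0.8]
opening: 0.298
grip_force: 0.0
```

```bash
python3 - <<'E'
from hub import *
from go import go
c=read_camera("top"); s=read_camera("side"); go(459,-436.5,38)
u,v=proj(c,[600,-166.5,77]); print("plate top",hub(c,u,v,77,100)); 
hsv=cv2.cvtColor(c["img"],cv2.COLOR_BGR2HSV); m=(hsv[...,1]>90)&(hsv[...,0]>8)&(hsv[...,0]<30)
pt=proj(c,[600,-166.5,144]); b,ce,a=biggest(blob(m,*pt,14)); ys,xs=np.nonzero(b); y0=ys.min(); print("tip",pt,xs[ys==y0].mean(),y0,atz(c,xs[ys==y0].mean(),y0+.3,144))
for n,i,uv in [("T",c,(501,285)),("S",s,(389,180))]:
    b,ce,a=biggest(blob(i["img"].max(2)<75,*uv,30)); print("knob",n,ce,a, atz(i,*ce,28))
A=c["img"][145:345,330:580]; B=s["img"][130:330,250:500]
cv2.imwrite("pics/l12.png",cv2.resize(np.hstack([A,B]),None,fx=1.6,fy=1.6,interpolation=cv2.INTER_CUBIC))
E
```

```text
shift [-520.9 -147.7  232. ] turn 0 | at [594.7  87.7 270. ] 1.594 j6 0.01 open 0.298 F [-0.7 -0.  -0.3] t 27.8
plate top (array([ 600. , -166.5,   65. ]), array([ 600. , -166.5]), 0)
tip [392.8003115  216.66629028] 392.5 217 [ 598.6 -165.9  144. ]
knob T [500.72093023 284.01550388] 129 [ 459.2 -437.7   28. ]
knob S [388.94366197 179.50704225] 71 [ 461.4 -439.9   28. ]
```

View pics/l12.png

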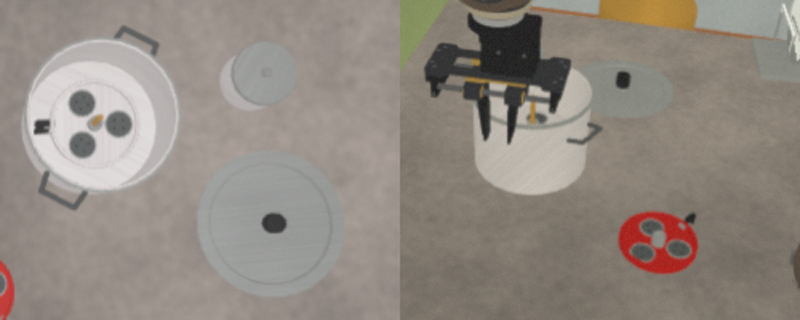

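The stand is in the pot: rod tip at left crop (97,120), plates level, ears clear of the wall. The lid knob is unmoved at crop (273,223). Going for the lid.

jog_arm:
  motion:
    - [[-523, -148, 0], 0]
    - [[-523, -148, 0], 0]
    - [[-523, -148, 0], 0]
    - [[-523, -148, 0], 0]
    - [[-523, -148, 0], 0]
  grip: 0.3

```text
t: 28.25
eef_pos: [530.6, -161.4, 270.0]
tcp_rot: [3.141, 0.001, 1.589]
ft_force: [1.2, 0.6, -0.1]
opening: 0.656
grip_force: 0.0
```

jog_arm:
  motion:
    - [[-281, -78, 0], 0]
    - [[-281, -78, 0], 0]
    - [[-281, -78, 0], 0]
    - [[-281, -78, 0], 0]
    - [[-281, -78, 0], 0]

```text
t: 28.75
eef_pos: [467.7, -403.7, 270.0]
tcp_rot: [3.141, 0.001, 1.588]
ft_force: [0.6, 0.7, 0.5]
opening: 0.699
grip_force: 0.0
```

```bash
python3 go.py 459 -437.5 38 1.589
```

```text
shift [-33.7  -9.3 232. ] turn -0.001 | at [ 467.7 -403.7  270. ] 1.588 j6 -0.84 open 0.699 F [0.6 0.7 0.5] t 28.8
```

jog_arm:
  motion:
    - [[-30, -9, 30], 0]
    - [[-30, -9, 75], 0]
    - [[-30, -9, 120], 0]
    - [[-30, -9, 120], 0]
    - [[-30, -9, 120], 0]

```text
t: 29.25
eef_pos: [460.6, -431.9, 150.3]
tcp_rot: [-3.142, 0.0, 1.589]
ft_force: [-0.7, 0.9, 0.7]
opening: 0.699
grip_force: 0.0
```

```bash
python3 - <<'E'
from m import *
from go import go
go(459,-437.5,38,1.589)
s=read_camera("side"); b,ce,a=biggest(blob(s["img"].max(2)<75,389,180,9)); print(ce,a)
E
```

```text
shift [ -5.5  -1.7 112.3] turn -0.0 | at [ 460.6 -431.9  150.3] 1.589 j6 -0.88 open 0.699 F [-0.7  0.9  0.7] t 29.2
[388.94366197 179.50704225] 71
```

jog_arm:
  motion:
    - [[-5.5, -1.5, 30], 0]
    - [[-5.5, -1.5, 60], 0]
    - [[-5.5, -1.5, 85], 0]
    - [[-5.5, -1.5, 102], 0]
    - [[-5.5, -1.5, 112], 0]

```text
t: 29.8
eef_pos: [460.1, -437.6, 38.6]
tcp_rot: [3.14, 0.002, 1.589]
ft_force: [0.4, -0.2, 0.4]
opening: 0.697
grip_force: 0.0
```

jog_arm:
  motion:
    - [[0, 0, 0], 0]
    - [[0, 0, 0], 0]
    - [[0, 0, 0], 0]
    - [[0, 0, 0], 0]
    - [[0, 0, 0], 0]
  grip: 1

```text
t: 30.3
eef_pos: [459.4, -437.1, 37.8]
tcp_rot: [3.141, 0.001, 1.589]
ft_force: [2.0, 0.8, 1.3]
opening: 0.336
grip_force: 0.7
```

jog_arm:
  motion:
    - [[0, 0, 0], 0]
    - [[0, 0, 0], 0]
    - [[0, 0, 0], 0]
    - [[0, 0, 0], 0]

```text
t: 30.7
eef_pos: [459.5, -437.1, 37.8]
tcp_rot: [3.141, 0.001, 1.589]
ft_force: [-0.0, 1.0, 5.6]
opening: 0.308
grip_force: 30.0
```

```bash
python3 go.py 459 -437.5 38 1.589
```

```text
shift [-0.4 -0.5 -0.2] turn -0.0 | at [ 459.5 -437.1   37.8] 1.589 j6 -0.88 open 0.308 F [-0.   1.   5.6] t 30.7
```

jog_arm:
  motion:
    - [[0, 0, -8], 0]
    - [[0, 0, -30], 0]
    - [[0, 0, -65], 0]
    - [[0, 0, -105], 0]
    - [[0, 0, -140], 0]

```text
t: 31.2
eef_pos: [458.9, -436.7, 179.0]
tcp_rot: [-3.141, -0.0, 1.589]
ft_force: [0.1, -0.6, -1.3]
opening: 0.31
grip_force: 30.0
```

jog_arm:
  motion:
    - [[0, 0, -30], 0]
    - [[0, 0, -50], 0]
    - [[0, 0, -60], 0]
    - [[0, 0, -60], 0]
    - [[0, 0, -60], 0]

```text
t: 31.7
eef_pos: [458.9, -436.6, 236.0]
tcp_rot: [-3.14, -0.001, 1.589]
ft_force: [1.1, -1.1, -2.4]
opening: 0.312
grip_force: 30.0
```

```bash
cat > lid.py <<'E'
from m import *
from go import go
from scipy.optimize import least_squares
st=state(); z=st["eef_pos"][2]-37.8
go(600,-166.6,z+37.8,1.589)
c=read_camera("top"); s=read_camera("side")
for n,i in (("T",c),("S",s)):
    for d in cut_out("lid_knob",i)[:2]:
        b=d["region"].astype(np.uint8); cs,_=cv2.findContours(b,cv2.RETR_EXTERNAL,cv2.CHAIN_APPROX_NONE); p=max(cs,key=len)[:,0]
        w=np.array([atz(i,*q,z+8)[:2] for q in p.astype(float)]); e=st["eef_pos"][:2]
        w=w[abs(np.linalg.norm(w-e,axis=1)-110)<9]
        if len(w)>10:
            r=least_squares(lambda q:np.linalg.norm(w-q,axis=1)-110,e,loss="soft_l1"); print(n,round(d["p"],2),len(w),r.x.round(1),"offset from tcp",(r.x-e).round(1),np.ptp(np.degrees(np.arctan2(*(w-e).T))).round())
E
python3 lid.py
```

```text
shift [267.4 146.   -0. ] turn -0.0 | at [ 458.9 -436.6  236. ] 1.589 j6 -0.88 open 0.312 F [ 1.1 -1.1 -2.4] t 31.7
T 0.81 143 [ 456.9 -440.3] offset from tcp [-1.9 -3.7] 160.0
S 0.88 145 [ 459.2 -439.9] offset from tcp [ 0.3 -3.4] 358.0
```

jog_arm:
  motion:
    - [[20, 11, 0], 0]
    - [[52, 28, 0], 0]
    - [[88, 48, 0], 0]
    - [[124, 67, 0], 0]
    - [[160, 87, 0], 0]

```text
t: 32.4
eef_pos: [543.6, -273.9, 236.5]
tcp_rot: [-3.141, -0.0, 1.588]
ft_force: [0.5, -0.0, -2.3]
opening: 0.311
grip_force: 30.0
```

jog_arm:
  motion:
    - [[36, 19, 0], 0]
    - [[70, 38, 0], 0]
    - [[97, 52, 0], 0]
    - [[111, 59.5, 0], 0]
    - [[111, 59.5, 0], 0]

```text
t: 32.9
eef_pos: [601.3, -161.8, 236.6]
tcp_rot: [-3.141, -0.0, 1.591]
ft_force: [0.5, -0.1, -1.8]
opening: 0.31
grip_force: 30.0
```

jog_arm:
  motion:
    - [[0, 0, 0], 0]
    - [[0, 0, 0], 0]
    - [[0, 0, 0], 0]

```text
t: 33.2
eef_pos: [600.4, -164.4, 237.1]
tcp_rot: [-3.141, 0.0, 1.587]
ft_force: [-0.7, -0.1, -2.4]
opening: 0.31
grip_force: 30.0
```

```bash
python3 lid.py; python3 - <<'E'
from h import *
s=read_camera("side"); cv2.imwrite("pics/l13.png",cv2.resize(s["img"][80:280,220:470],None,fx=2.4,fy=2.4,interpolation=cv2.INTER_CUBIC))
E
```

```text
shift [-2.1 -0.4 -0. ] turn -0.002 | at [ 600.4 -164.4  237.1] 1.587 j6 -0.39 open 0.31 F [-0.7 -0.1 -2.4] t 33.2
T 0.56 94 [ 599.5 -167.6] offset from tcp [-0.9 -3.1] 111.0
S 0.88 173 [ 600.4 -168. ] offset from tcp [ 0.1 -3.5] 350.0
```

View pics/l13.png

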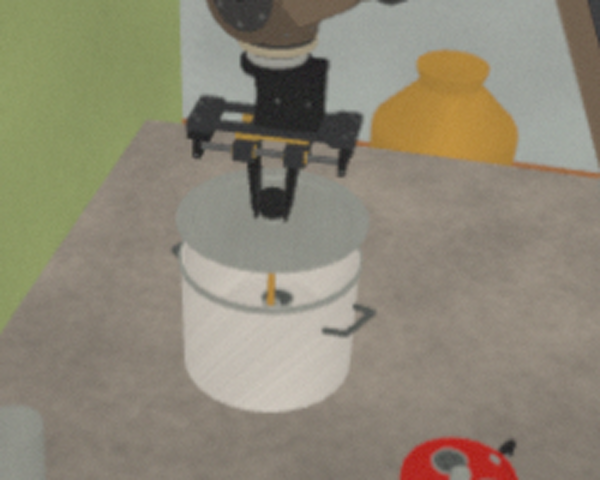

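The lid is held level at crop (272,218), centred over the pot. Lowering with a 1 mm trim; seat expected at TCP z ≈ 187.

jog_arm:
  motion:
    - [[1, 0, 8], 0]
    - [[1, 0, 18], 0]
    - [[1, 0, 28], 0]
    - [[1, 0, 37], 0]
    - [[1, 0, 44], 0]

```text
t: 33.95
eef_pos: [600.6, -162.2, 191.8]
tcp_rot: [-3.141, -0.0, 1.589]
ft_force: [0.3, -0.1, -3.2]
opening: 0.315
grip_force: 30.0
```

jog_arm:
  motion:
    - [[0, 0, 1], 0]
    - [[0, 0, 2], 0]
    - [[0, 0, 3], 0]
    - [[0, 0, 4], 0]
    - [[0, 0, 4], 0]

```text
t: 34.45
eef_pos: [600.8, -162.3, 189.3]
tcp_rot: [3.141, 0.0, 1.589]
ft_force: [0.3, 0.5, -2.1]
opening: 0.31
grip_force: 30.0
```

jog_arm:
  motion:
    - [[0, 0, 0.5], 0]
    - [[0, 0, 1], 0]
    - [[0, 0, 1.5], 0]
    - [[0, 0, 1.5], 0]

```text
t: 34.85
eef_pos: [600.7, -162.3, 187.6]
tcp_rot: [-3.141, 0.0, 1.589]
ft_force: [-0.3, 0.0, -1.9]
opening: 0.308
grip_force: 30.0
```

jog_arm:
  motion:
    - [[0, 0, 0.5], 0]
    - [[0, 0, 1], 0]
    - [[0, 0, 1.3], 0]
    - [[0, 0, 1.3], 0]

```text
t: 35.25
eef_pos: [600.8, -162.3, 186.8]
tcp_rot: [3.141, 0.0, 1.589]
ft_force: [-2.0, 0.4, 4.0]
opening: 0.309
grip_force: 30.0
```

Seated at 186.8 with light contact. Releasing and retreating.

jog_arm:
  motion:
    - [[0, 0, 0], 0]
    - [[0, 0, 0], 0]
    - [[0, 0, 0], 0]
    - [[0, 0, 0], 0]
    - [[0, 0, 0], 0]
  grip: 0.3

```text
t: 35.75
eef_pos: [600.8, -162.3, 186.2]
tcp_rot: [-3.142, 0.0, 1.589]
ft_force: [1.0, -0.1, 0.4]
opening: 0.665
grip_force: 0.0
```

jog_arm:
  motion:
    - [[0, 0, -10], 0]
    - [[0, 0, -40], 0]
    - [[0, 0, -80], 0]
    - [[0, 0, -110], 0]
    - [[0, 0, -120], 0]

```text
t: 36.25
eef_pos: [601.4, -162.5, 310.4]
tcp_rot: [3.137, 0.002, 1.589]
ft_force: [0.0, -1.0, 0.1]
opening: 0.702
grip_force: 0.0
```

jog_arm:
  motion:
    - [[240, 0, 0], 0]
    - [[240, 0, 0], 0]
    - [[240, 0, 0], 0]
    - [[240, 0, 0], 0]
    - [[240, 0, 0], 0]

```text
t: 36.75
eef_pos: [595.7, 80.2, 305.9]
tcp_rot: [-3.141, -0.0, 1.59]
ft_force: [0.8, -1.2, 0.2]
opening: 0.701
grip_force: 0.0
```

jog_arm:
  motion:
    - [[0, 0, 0], 0]
    - [[0, 0, 0], 0]
    - [[0, 0, 0], 0]

```text
t: 37.05
eef_pos: [596.4, 76.8, 306.0]
tcp_rot: [-3.141, 0.0, 1.588]
ft_force: [0.7, 0.1, 0.3]
opening: 0.7
grip_force: 0.0
```

```bash
python3 - <<'E'
from m import *
c=read_camera("top"); s=read_camera("side")
for n,i,f in (("T",c,160),("S",s,160)):
    pt=proj(i,[600,-166.6,177]); b,ce,a=biggest(blob(i["img"].max(2)<75,*pt,14)); print(n,pt,ce,a,atz(i,*ce,177))
    for d in cut_out("lid_knob",i)[:1]: e=ell(d["region"].astype(np.uint8)); print("lid",d["p"],e,atz(i,*e[0],157))
x=np.hstack([c["img"][140:300,300:500],s["img"][120:280,240:440]]); cv2.imwrite("pics/l14.png",cv2.resize(x,None,fx=2,fy=2,interpolation=cv2.INTER_CUBIC))
E
```

```text
T [394.77650154 214.85352191] [393.35971223 215.29496403] 139 [ 599.  -163.6  177. ]
lid 0.88 ((392.02545166015625, 216.39767456054688), (99.84547424316406, 100.8714599609375), 115.40145111083984) [ 599.  -163.2  157. ]
S [333.02712303 179.67026581] [331.09615385 177.04615385] 260 [ 608.1 -178.2  177. ]
lid 0.82 ((332.1969909667969, 187.8790740966797), (45.23078155517578, 79.87214660644531), 90.87694549560547) [ 599.3 -155.5  157. ]
```

View pics/l14.png

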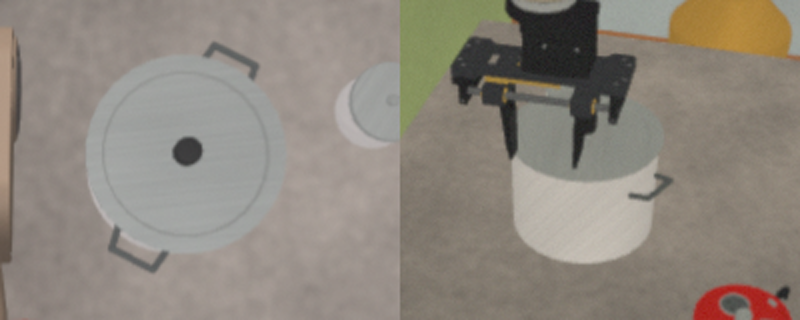

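The lid lies level and centred (crop (187,151)), about 3 mm off by measurement. Handing in.

```bash
python3 -c "
from cell import job_done; print(job_done())"
```

```text
the job is handed in; nothing more can be done
None
```

I handed the job in with both idli plates (only two were present) seated on the stand, the stand on the trivet, and the lid level on the pot about 3 mm off centre by my measurement; no verdict came back.

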